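Load a roller shaft into the V-block drilling jig

TASK

Load the drilling jig: take the bare aluminium roller shaft out of the rack and lower it gently, without dropping or jamming it, into the two V-blocks with its thick end towards the brass end stop but still clear of it, so that it settles by itself into both Vs. Then slide it along the Vs, by feel, until it bears lightly but surely on the stop for a moment (a few newtons, never rammed), and finally swing the red toggle handle fully down so that the rubber pad clamps the shaft there. Leave the black shaft and the vehicle parts where they lie, and let go of everything.

Things in the scene. Friction and masses are not known exactly. Their poses are not given: they have to be found in the camera images.
- shaft_mid (a point): bare aluminium roller shaft, 22 mm thick over 160 mm, then a 14 mm thick tail of 20 mm; about 0.17 kg. Point on its axis, middle of the thick part; y along the shaft, + to the thick end. It starts in one of the two places of the plywood rack, axis 41 mm above the table; grasp it across its middle: the cradles stand 46 to 58 mm either side of the rack's middle, the other shaft 80 mm away
- shaft_end (a point): centre of the flat face of the shaft's thick end, 80 mm from shaft_mid; this face goes against the stop
- shaft_tail (a point): centre of the flat 14 mm face of the shaft's turned-down tail, 100 mm from shaft_mid; a convenient place to push
- vblocks: fixed pair of 90 degree V-blocks. Origin: where a seated shaft's axis lies, midway between the blocks, 46 mm above the table, 34 above the jig's base plate; y along the Vs to the stop, x across to the clamp, z up. Blocks: 43 to 67 mm from the origin either way along y, 46 wide, top at axis height; V 32 wide, 16 deep. A shaft let go sinks into the Vs by its weight; slid along, it drags with 1 to 4 N
- stop: end stop: a fixed grey post, 75 mm high, with a black thumb screw that holds a 12 mm round brass pin in the V line. Origin: on the V line in the post's face, 102 mm along +y from the V-blocks' origin. The pin sticks out of that face towards the shaft by 10 to 26 mm, set differently each time and not measured: the contact must be felt. It stands fast; it should bear 2 to 12 N for half a second
- handle (a joint): angle of the red handle of the toggle clamp: 0 open (handle upright, 4 degrees past vertical towards the shaft), 1.57 fully down (4 degrees above level, pointing along +x of the V-blocks, away from the shaft). Its level hinge is parallel to the Vs. It stays where it is left and needs 2 to 8 N at the grip. It swings the clamp arm over; from about 1.2 the pad presses on the shaft, the last 0.05 goes over centre and locks
- handle_grip (a point): on the axis of the handle's red round grip (18 mm thick, 68 long), 62 mm from the hinge; 112 mm above the table when open, 54 when down. x along the handle away from the hinge, y along the hinge. From above it can be pinched between fingers either side along y, or pushed over and down
- handle_hinge (a point): centre of the handle's hinge, 50 mm above the table, at +94 mm x and -58 mm y from the V-blocks' origin. The clamp's steel cheeks reach 17 mm either side of it along y and 80 mm above the table. The open clamp arm stands up at +40 to +72 mm x from the V-blocks' origin, to 145 mm above the table, 16 mm wide; a level handle ends 101 mm from the hinge
- pad: sprung rubber pad, 16 mm in diameter, on the spindle of the clamp arm, up at the start; origin: centre of its face. With the clamp shut on a seated shaft it presses with about 5 N on the shaft's top, over the V-block farther from the stop
- spare_mid (a point): black plastic shaft with a grey band and tail, same size, in the rack's other place; leave it there. Middle of its thick part, y along it
- gearbox_blue: blue gearbox model, 40 x 62 x 48 mm with a thin steel pin up to 76 mm; leave it. Origin: centre of its underside
- gearbox_red: red gearbox model, same size; leave it. Origin: centre of its underside
- wheel_b: black model wheel lying flat, 68 mm in diameter, 24 mm high; leave it. Origin: centre of its underside
Not all that is in view belongs to the job. What is shaped like the part that bears shaft_mid but blue is not meant.

How it is judged (in metres and radians):
On the way, in this order (a step that is already met when the one before it is completed fails the run):
1. the shaft lies settled in both Vs, its axis within 1.5 mm of the V line, thick end still more than 1.5 mm short of the stop's pin (x of shaft_mid in the frame of vblocks between -0.0015 and 0.0015 m and z of shaft_mid in the frame of vblocks below 0.0015 m and angle between the y axis of shaft_mid and the y axis of vblocks, either way round below 0.03 rad and y of shaft_end in the frame of pin below -0.0015 m), for 0.2 s.
2. the shaft, lying in the Vs, bears on the stop with more than 2 N (contact force between shaft and stop above 2 N and z of shaft_mid in the frame of vblocks below 0.002 m and angle between the y axis of shaft_mid and the y axis of vblocks, either way round below 0.03 rad), for 0.2 s.
At the end, for the whole second after the job is handed in: The handle is down (within 0.07 rad of its end), the pad presses on the shaft with more than 3 N, the shaft's axis lies within 1.5 mm and 0.03 rad of the V line and its thick end is within 1.5 mm of the stop's pin (value of joint handle above 1.5 rad and contact force between pad and shaft above 3 N and x of shaft_mid in the frame of vblocks between -0.0015 and 0.0015 m and z of shaft_mid in the frame of vblocks between -0.0015 and 0.0015 m and angle between the y axis of shaft_mid and the y axis of vblocks, either way round below 0.03 rad and y of shaft_end in the frame of pin above -0.0015 m); the robot touches nothing.
It fails at once if the shaft is pushed against the stop with more than 12 N (contact force between shaft and stop above 12 N).
It fails at once if the shaft is jammed into the V-blocks with more than 25 N (contact force between shaft and vblocks above 25 N).
It fails at once if the shaft is dropped (falls freely, out of the fingers, faster than 0.3 m/s, that is from more than about 4 mm) (linear speed of shaft above 0.3 m/s and contact force between the fingers and shaft below 0.1 N).
It fails at once if the black shaft or a vehicle part is shifted by more than 20 mm (distance of any of spare_mid, gearbox_blue, gearbox_red, wheel_b from where it was at the start of the episode above 0.02 m).
It also fails if it takes over 67 s, if anything falls off the work surface, if the arm or the gripper's body presses on something with over 40 N, if the wrist force passes 120 N, or if a joint passes its speed limit or range.

ROBOT

A 6-joint arm with a two-finger parallel gripper is mounted at the origin on the work surface. World frame = base frame: x ahead of the robot, y to its left, z up, the work surface at z = 0. Lengths are in mm, angles in rad, forces in N, time in s.
With the tool pointing down it reaches from about 375 to 900 mm from the base axis. Payload 3.1 kg.
Tool frame: the origin (TCP) lies between the finger pads; the fingertips stand 19 mm ahead of it and the grasp point (between the pads) is the TCP (env.tips_ahead is the y of the fingertips in the tool frame, in mm); y points along the fingers, x is the direction in which the jaws open and shut, and the axes are right-handed (so a half turn about y gives the same grasp; the last joint's range is limited). The gripper opens to 87 mm and grips with 3 to 60 N. Pads are 19 mm wide; open, the fingers measure 117 mm over their backs; the gripper's body (75 mm by 190 mm) begins 51 mm behind the grasp point.
Start: joints at [0.97, 0.527, 1.433, -0, 1.181, -0.178], TCP at [256.405, 569.959, 241.548] pointing down, gripper open.
Joint ranges: [-3.08, 3.08], [-0.75, 2.2], [0.22, 2.44], [-1.43, 4.57], [0, 2.65], [-2.85, 2.85]. Speed limits (rad/s): [2.79, 2.79, 3.14, 3.14, 3.14, 3.14].

INTERFACE

Orientations are given as [roll, pitch, yaw] about the fixed x, y, z axes, in that order (R = Rz(yaw) Ry(pitch) Rx(roll)).
In Python, from station import env gives the robot as it stands.
- The arm moves only by the tool move_arm, never from a script. Its argument "increments" is a list of rows, each an object of numbers: "ax", "ay", "az": the turn, a rotation vector about the tool's x, y, z in degrees; "tx", "ty", "tz": the shift along the tool's x, y, z in cm; "jaw": the closure, from 0 (fully open) to 1 (shut). A call has 1 to 8 rows; each row is the pose to reach, as a shift and turn from the pose measured when the call began, along the tool's axes at that moment; what a row does not reach only later rows make up. A row lasts 1/12 s, in which the tool goes at most 41.7 mm and 7.16 degrees, less where a joint would pass 70% of its speed; a pose out of reach is approached as far as the arm can. A call with a gripper value outside its range is refused whole. The fingers move at their own pace and stop on an object; "force" is the grip in N (left out, the last holds). Time passes only in rows, so rows that repeat a pose let the fingers close. It gives the time, the measured TCP pose, the force and the opening at its end, in the units of the state.
- env.read_state(): the state, without advancing time (a new reading comes with each control period).
- env.capture(name): name is "scene" or "top" or "wrist"; returns a dict with "frame" (420x560x3 uint8, blue, green, red), "range_z" (420x560 float32, mm along the optical axis (not along the pixel's ray), 0 where there is no reading), "intrinsics" (3x3 intrinsics, pixels), "position" and "attitude" of the camera in the world; the wrist camera has in their place "T_tool_cam" (4x4, takes a point from camera to tool coordinates, whose origin is the TCP and whose axes are the tool frame's). Camera axes: x right, y down, z forward; pixel columns grow to the right and rows downward; lengths in mm; the calibration is good to about 2 mm. A picture is of the moment at which its call begins: read the wrist's pose just before it.
- env.sign_off(): hands the job in, once; it reports no verdict.
The state is a dict: "clock": time; "joint_pos": joint angles; "joint_vel": joint speeds; "tau": joint torques, N m; "tcp_pos": TCP position; "eef_rot": TCP orientation; "contact_force": force on the tool from outside, world axes, zero at the start; "ft_torque": the same for the moment, N m; "width": opening from 0.0 (shut) to 1.0 (fully open).
Only numpy, scipy, OpenCV 4.12 (cv2) and the standard library are available. Lean on these libraries where they do the work, as an engineer would, in place of code of your own. Each camera call takes 0.05 s, during which the arm holds its last target. There are 200 camera calls.

## Working session

There is one attempt and no reset: what is moved stays moved. The work goes in short steps, Python scripts to look and compute and a tool call to move; the robot and the scene stay as the last step left them, time stands still between calls to the robot, and variables do not carry over. Pictures are saved under pics/ and viewed, about 8 in all and at most 12, crops included, and the job is handed in when it is done.

Besides the shell and the picture viewer there is one more tool, called after "Emit:" as name(argument=value, ...), one argument or row to a line, values as JSON. move_arm: Moves the arm, as the interface text tells. Its arguments: {"type":"object","properties":{"increments":{"type":"array","items":{"type":"object","properties":{"ax":{"type":"number"},"ay":{"type":"number"},"az":{"type":"number"},"tx":{"type":"number"},"ty":{"type":"number"},"tz":{"type":"number"},"jaw":{"type":"number"}}}},"force":{"type":"number"}},"required":["increments"]}

```bash
ls; mkdir -p pics; cat > h.py <<'E'
import numpy as np, cv2
from scipy.spatial.transform import Rotation as R
from station import env
def toolpose(s=None):
    s=s or env.read_state(); T=np.eye(4)
    T[:3,:3]=R.from_euler('xyz',s['eef_rot']).as_matrix(); T[:3,3]=s['tcp_pos']; return T
def campose(c,T=None):
    if 'T_tool_cam' in c: return T@np.array(c['T_tool_cam'])
    M=np.eye(4); a=np.array(c['attitude'])
    M[:3,:3]=a if a.shape==(3,3) else (R.from_euler('xyz',a).as_matrix() if a.size==3 else R.from_quat(a).as_matrix())
    M[:3,3]=c['position']; return M
def cloud(c,M):
    z=c['range_z']; K=np.array(c['intrinsics']); v,u=np.indices(z.shape)
    P=np.stack([(u-K[0,2])/K[0,0]*z,(v-K[1,2])/K[1,1]*z,z],-1)
    W=P@M[:3,:3].T+M[:3,3]; W[z<=0]=np.nan; return W
def ray(c,M,u,v,h):
    K=np.array(c['intrinsics']); d=M[:3,:3]@np.array([(u-K[0,2])/K[0,0],(v-K[1,2])/K[1,1],1]); o=M[:3,3]
    return o+d*(h-o[2])/d[2]
def grab(n):
    T=toolpose(); c=env.capture(n); return c,campose(c,T)
E
python3 - <<'E'
from h import *
print(env.read_state())
for n in ['scene','top']:
    c,M=grab(n); cv2.imwrite(f'pics/{n}0.png',c['frame']); print(n,c['position'],c['attitude'],c['intrinsics'] if n=='top' else '')
    W=cloud(c,M); np.savez(f'{n}0.npz',W=W,f=c['frame'],M=M,K=c['intrinsics']); print(np.nanpercentile(W.reshape(-1,3),[1,50,99],axis=0))
E
```

```text
pics
{'clock': 0.0, 'joint_pos': array([ 9.69510116e-01,  5.28466045e-01,  1.43389534e+00, -2.67118140e-05,
        1.18135881e+00, -1.78475465e-01]), 'joint_vel': array([-8.87930439e-05, -4.51194961e-04,  4.89123984e-04, -8.49040580e-04,
       -1.14141830e-03,  1.90326236e-03]), 'tau': array([ 6.90317447e-04, -4.40048325e+01, -1.76591241e+01,  6.32379600e-02,
        5.82789362e-02, -1.62590886e-04]), 'tcp_pos': array([256.02802228, 569.40750079, 240.57385988]), 'eef_rot': array([-1.57044292,  0.00209812,  1.14799612]), 'contact_force': array([ 0.53478163, -0.06381065, -1.22660782]), 'ft_torque': array([ 0.08239559, -0.02209165, -0.01210877]), 'width': 1.0019295557678702}
scene [1315.89638745 -200.53143256 1153.26723732] [-2.53547609  0.0165931   1.36207445] 
[[-1196.81112927 -1305.98818207  -759.26542425]
 [  553.09272785   -56.30918301    -1.74117025]
 [ 1102.96008226  1526.68160861   321.70128616]]
top [ 524.13473541  -56.55873122 1415.30327911] [-3.10104287  0.01450317 -1.58400751] [[431.61230202   0.         275.44203088]
 [  0.         431.61230202 211.11487967]
 [  0.           0.           1.        ]]
[[-8.70386640e+01 -1.37709779e+03 -7.62283755e+02]
 [ 5.88119727e+02 -4.98580351e+01 -9.92674126e-01]
 [ 1.59149783e+03  1.30189234e+03  5.44258230e+02]]
```

```bash
python3 -c "
import cv2,numpy as np
a=cv2.imread('pics/scene0.png');b=cv2.imread('pics/top0.png')
print(a.shape)"
```

```text
(420, 560, 3)
```

View pics/top0.png

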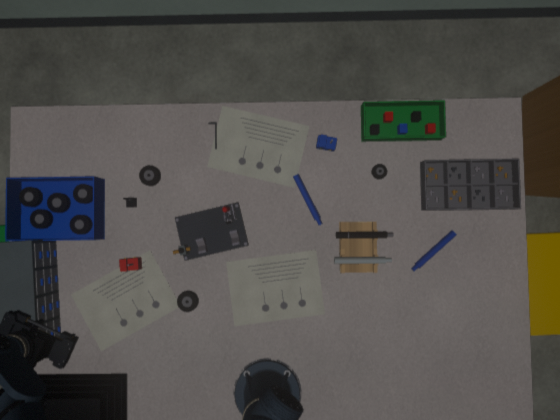

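View pics/scene0.png

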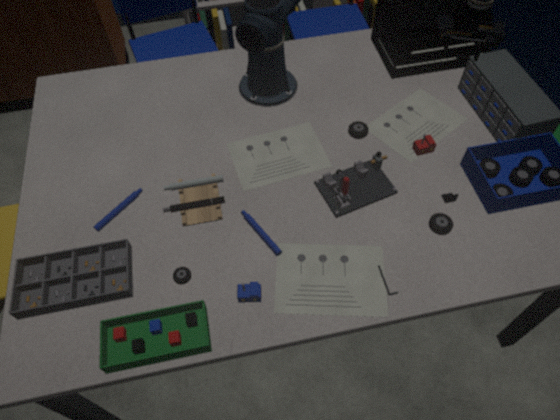

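Seen in the images:
- **Top view:** the rack is at (358,248), with the aluminium shaft at (362,260) and the black shaft at (365,234). Blue decoy bars lie at (308,200) and (434,250). The jig is at (211,231), with the red handle at about (228,212) and the brass-tipped stop at about (182,250).
- **Candidates for the shaft:** bare aluminium (362,260), black spare (365,234), blue bars (308,200) and (434,250). I choose (362,260) by the description.

Next I'll look at a close crop of the rack and jig.

```bash
python3 - <<'E'
from h import *
d=np.load('top0.npz'); f=d['f']; W=d['W']
a=cv2.resize(f[190:290,160:280],None,fx=4,fy=4,interpolation=cv2.INTER_CUBIC)
b=cv2.resize(f[205:285,325:405],None,fx=4,fy=4,interpolation=cv2.INTER_CUBIC)
s=np.zeros((400,800,3),np.uint8); s[:400,:480]=a; s[:320,480:800]=b
cv2.imwrite('pics/crop1.png',cv2.convertScaleAbs(s,alpha=1.7))
c={'intrinsics':d['K']}
for n,u,v,h in [('alu left',335,260,41),('alu right',391,260,41),('blk l',336,234,41),('blk r',393,234,41),('jigTL',176,217,12),('jigTR',240,203,12),('jigBR',248,243,12),('jigBL',182,260,12)]:
    print(n,ray(c,d['M'],u,v,h).round(),W[v,u].round())
E
```

```text
alu left [ 423. -224.   41.] [ 423. -223.   50.]
alu right [ 421. -401.   41.] [ 421. -399.   49.]
blk l [ 505. -229.   41.] [ 505. -228.   49.]
blk r [ 502. -409.   41.] [ 503. -406.   52.]
jigTL [567. 288.  12.] [567. 288.  12.]
jigTR [609.  78.  12.] [610.  79.   1.]
jigBR [479.  54.  12.] [479.  54.  -0.]
jigBL [427. 269.  12.] [426. 272.   0.]
```

View pics/crop1.png

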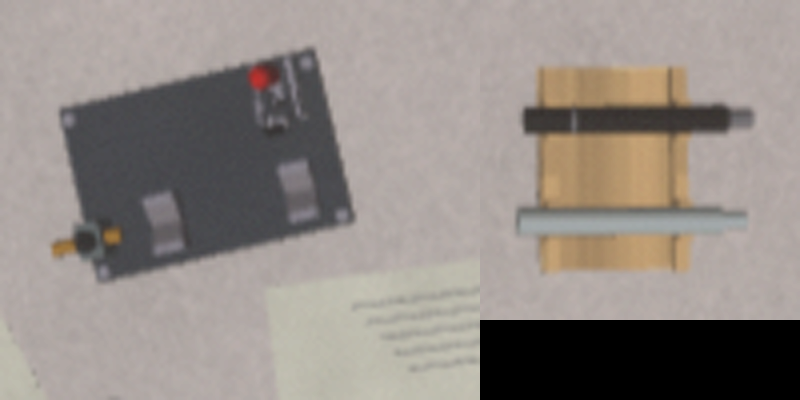

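The close crop confirms the choice. The aluminium shaft (crop 517–747, 221) has its thick end left (+y) and its tail right. The V-blocks are at crop (165,223) and (298,190), the stop at (87,240), the red handle at (262,78). I'll go over the jig for a wrist view first.

Emit:
move_arm(
  increments=[
    {"tx":-27,"ty":-6,"tz":-37,"ay":52,"jaw":0.3},
    {"tx":-27,"ty":-6,"tz":-37,"ay":52,"jaw":0.3},
    {"tx":-27,"ty":-6,"tz":-37,"ay":52,"jaw":0.3},
    {"tx":-27,"ty":-6,"tz":-37,"ay":52,"jaw":0.3},
    {"tx":-27,"ty":-6,"tz":-37,"ay":52,"jaw":0.3},
    {"tx":-27,"ty":-6,"tz":-37,"ay":52,"jaw":0.3},
    {"tx":-27,"ty":-6,"tz":-37,"ay":52,"jaw":0.3},
    {"tx":-27,"ty":-6,"tz":-37,"ay":52,"jaw":0.3},
  ],
)

```text
validation failed for argument at $.in...
```

Emit:
move_arm(
  increments=[
    {"ax":0,"ay":7,"az":0,"tx":-2.4,"ty":-0.5,"tz":-3.2,"jaw":0.3},
  ],
)

```text
clock: 0.18
tcp_pos: [273.0, 538.3, 244.5]
eef_rot: [-1.568, -0.0, 1.029]
contact_force: [1.5, 0.1, 0.1]
width: 0.971
```

Emit:
move_arm(
  increments=[
    {"ax":0,"ay":7,"az":0,"tx":-2,"ty":-0.5,"tz":-3.5,"jaw":0.3},
    {"ax":0,"ay":14,"az":0,"tx":-4,"ty":-1,"tz":-7,"jaw":0.3},
    {"ax":0,"ay":21,"az":0,"tx":-6,"ty":-1.5,"tz":-10.5,"jaw":0.3},
    {"ax":0,"ay":28,"az":0,"tx":-8,"ty":-2,"tz":-14,"jaw":0.3},
    {"ax":0,"ay":35,"az":0,"tx":-10,"ty":-2.5,"tz":-17.5,"jaw":0.3},
    {"ax":0,"ay":42,"az":0,"tx":-12,"ty":-3,"tz":-21,"jaw":0.3},
    {"ax":0,"ay":45,"az":0,"tx":-14,"ty":-3.5,"tz":-24.5,"jaw":0.3},
    {"ax":0,"ay":45,"az":0,"tx":-16,"ty":-4,"tz":-28,"jaw":0.3},
  ],
)

```text
clock: 0.85
tcp_pos: [430.8, 254.9, 283.6]
eef_rot: [-1.569, 0.003, 0.242]
contact_force: [0.7, 0.5, 0.3]
width: 0.699
```

Emit:
move_arm(
  increments=[
    {"ax":0,"ay":0,"az":0,"tx":1,"ty":-0.5,"tz":-3.2,"jaw":0.3},
    {"ax":0,"ay":0,"az":0,"tx":2,"ty":-1,"tz":-6.4,"jaw":0.3},
    {"ax":0,"ay":0,"az":0,"tx":2.7,"ty":-1.5,"tz":-9.4,"jaw":0.3},
    {"ax":0,"ay":0,"az":0,"tx":2.7,"ty":-1.5,"tz":-9.4,"jaw":0.3},
    {"ax":0,"ay":0,"az":0,"tx":2.7,"ty":-1.5,"tz":-9.4,"jaw":0.3},
  ],
)

```text
clock: 1.27
tcp_pos: [480.2, 168.7, 298.2]
eef_rot: [-1.568, 0.003, 0.238]
contact_force: [0.2, 0.4, -0.2]
width: 0.7
```

```bash
python3 - <<'E'
from h import *
c,M=grab('wrist'); print(np.round(c['T_tool_cam'],2),c['intrinsics'],env.read_state()['tcp_pos'])
W=cloud(c,M); np.savez('w1.npz',W=W,f=c['frame'],M=M,K=c['intrinsics'])
cv2.imwrite('pics/w1.png',cv2.convertScaleAbs(c['frame'],alpha=1.6))
E
```

```text
[[ 1.0000e+00 -0.0000e+00 -0.0000e+00 -5.0000e-02]
 [ 0.0000e+00 -2.9000e-01  9.6000e-01 -1.4357e+02]
 [-0.0000e+00 -9.6000e-01 -2.9000e-01  7.9370e+01]
 [ 0.0000e+00  0.0000e+00  0.0000e+00  1.0000e+00]] [[357.55706942   0.         281.7487127 ]
 [  0.         357.55706942 212.76445622]
 [  0.           0.           1.        ]] [479.20772116 169.73106629 297.93734854]
```

View pics/w1.png

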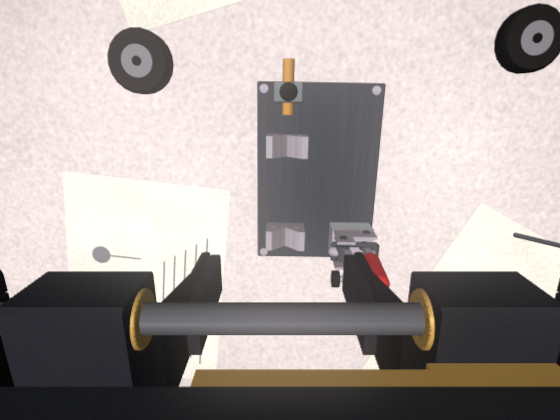

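The wrist view shows the stop post at (289,92) with its brass pin end near (288,113). The V-blocks are at (287,147) and (286,238), and the red grip at about (375,270). Next I'll measure from the range image.

```bash
python3 - <<'E'
from h import *
d=np.load('w1.npz'); W=d['W']; c={'intrinsics':d['K']}; M=d['M']; f=d['f'].astype(int)
# rough jig frame
yaw=0.238; ex=np.array([np.cos(yaw),np.sin(yaw)]); ey=np.array([-ex[1],ex[0]])
ps=[]
for (u0,u1,v0,v1) in [(258,318,128,166),(258,312,215,257)]:
    w=W[v0:v1,u0:u1].reshape(-1,3); w=w[(w[:,2]>25)&(w[:,2]<60)]
    x=w[:,:2]@ex; y=w[:,:2]@ey; top=w[:,2]>40
    print('block x',np.percentile(x,[1,99]).round(1),'y',np.percentile(y,[1,99]).round(1),'ztop',np.percentile(w[:,2],[50,90,98]).round(1),len(w))
    mid=(y>np.percentile(y,30))&(y<np.percentile(y,70))
    xb=np.arange(x.min(),x.max(),3)
    print([ (round(float(a)),round(float(np.median(w[mid&(x>=a)&(x<a+3),2])),1)) for a in xb if (mid&(x>=a)&(x<a+3)).sum()])
    r=cv2.minAreaRect(w[:,:2].astype(np.float32)); print(r); ps.append(np.array(r[0]))
# post
w=W[75:112,272:306].reshape(-1,3); w=w[w[:,2]>60]; print('post',cv2.minAreaRect(w[:,:2].astype(np.float32)),np.nanpercentile(w[:,2],95))
# plate edges
for v in [120,180,200]:
    row=W[v]; g=f[v].mean(1)
    dk=np.where((g[240:400]<60))[0]+240; 
    a,b=ray(c,M,dk[0],v,12),ray(c,M,dk[-1]+1,v,12); print(v,a.round(1),b.round(1),(a[:2]@ex).round(1),(b[:2]@ex).round(1))
# brass pin
F=d['f']; h=cv2.cvtColor(F,cv2.COLOR_BGR2HSV); m=(h[...,0]>8)&(h[...,0]<28)&(h[...,1]>120)
m[:, :270]=0; m[:,310:]=0; m[130:]=0
vv,uu=np.where(m); print('brass rows',vv.min(),vv.max(),'cols',[uu[vv==r].mean().round(1) for r in (62,70,108,112) if (vv==r).any()])
q=ray(c,M,uu[vv>100].mean(),vv.max()+.5,46); print('pin tip',q.round(1),q[:2]@ex,q[:2]@ey)
for r in (62,70,106,112):
    if (vv==r).any(): q=ray(c,M,uu[vv==r].mean()+.5,r,46); print(r,q.round(1),(q[:2]@ex).round(1))
E
```

```text
block x [488.2 533.2] y [72.3 96.4] ztop [42.1 47.2 48. ] 961
[(488, 46.9), (491, 46.7), (494, 45.4), (497, 42.3), (500, 40.1), (503, 36.9), (506, 33.6), (509, 31.7), (512, 33.5), (515, 37.2), (518, 39.8), (521, 42.7), (524, 45.5), (527, 46.9), (530, 46.9), (533, 45.8)]
((476.4872131347656, 202.21115112304688), (45.65422821044922, 24.168869018554688), 12.747756004333496)
block x [486.8 531.7] y [-37.6 -13.3] ztop [41.  47.1 47.9] 892
[(486, 46.9), (489, 47.0), (492, 46.0), (495, 42.8), (498, 40.0), (501, 37.3), (504, 34.1), (507, 31.2), (510, 33.3), (513, 36.6), (516, 39.8), (519, 42.9), (522, 45.4), (525, 47.0), (528, 46.8), (531, 46.5)]
((500.6626892089844, 95.05818176269531), (45.897037506103516, 24.977764129638672), 12.794903755187988)
post ((463.7794189453125, 257.4285888671875), (29.455297470092773, 19.197189331054688), 13.589119911193848) 80.06739778702989
120 [499.1 235.7  12. ] [528.6 242.9  12. ] 540.6 570.9
180 [493.8 161.3  12. ] [580.5 182.4  12. ] 517.9 607.2
200 [498.8 136.4  12. ] [585.7 157.6  12. ] 516.9 606.4
brass rows 59 114 cols [np.float64(287.5), np.float64(287.5), np.float64(287.5), np.float64(287.0)]
pin tip [469.1 235.8  46. ] 511.4531099396627 118.54213993412166
62 [457.3 286.4  46. ] 511.9
70 [459.1 279.   46. ] 512.0
106 [467.2 244.3  46. ] 511.6
112 [468.7 238.3  46. ] 511.6
```

Jig from this view: V origin at (488.6,148.6), yaw 0.222, block spacing 109.8 mm, tops at about 47. The pin tip is at about y=+89 along the V. Next, the rack.

Emit:
move_arm(
  increments=[
    {"ax":0,"ay":7,"az":0,"tx":-1.4,"ty":0,"tz":-3.7,"jaw":0.3},
    {"ax":0,"ay":14,"az":0,"tx":-2.8,"ty":0,"tz":-7.4,"jaw":0.3},
    {"ax":0,"ay":14,"az":0,"tx":-4.2,"ty":1,"tz":-11.1,"jaw":0.3},
    {"ax":0,"ay":14,"az":0,"tx":-5.6,"ty":2,"tz":-14.8,"jaw":0.3},
    {"ax":0,"ay":14,"az":0,"tx":-7,"ty":3,"tz":-18.5,"jaw":0.3},
    {"ax":0,"ay":14,"az":0,"tx":-8.4,"ty":4,"tz":-22.2,"jaw":0.3},
    {"ax":0,"ay":14,"az":0,"tx":-9.8,"ty":5,"tz":-25.9,"jaw":0.3},
    {"ax":0,"ay":14,"az":0,"tx":-11.2,"ty":6,"tz":-29.6,"jaw":0.3},
  ],
)

```text
clock: 1.98
tcp_pos: [439.8, -144.0, 236.8]
eef_rot: [-1.568, 0.005, -0.002]
contact_force: [1.1, 0.2, 0.6]
width: 0.7
```

Emit:
move_arm(
  increments=[
    {"ax":0,"ay":0,"az":0,"tx":-0.5,"ty":0.5,"tz":-4,"jaw":0.3},
    {"ax":0,"ay":0,"az":0,"tx":-1,"ty":1,"tz":-8,"jaw":0.3},
    {"ax":0,"ay":0,"az":0,"tx":-1.5,"ty":1.5,"tz":-12,"jaw":0.3},
    {"ax":0,"ay":0,"az":0,"tx":-1.8,"ty":2,"tz":-15.6,"jaw":0.3},
    {"ax":0,"ay":0,"az":0,"tx":-1.8,"ty":2,"tz":-15.6,"jaw":0.3},
    {"ax":0,"ay":0,"az":0,"tx":-1.8,"ty":2,"tz":-15.6,"jaw":0.3},
  ],
)

```text
clock: 2.48
tcp_pos: [421.5, -300.1, 215.6]
eef_rot: [-1.566, 0.006, -0.003]
contact_force: [-0.2, 0.2, 0.0]
width: 0.702
```

```bash
python3 - <<'E'
from h import *
T=toolpose(); c,M=grab('wrist'); print(env.read_state()['tcp_pos'],env.read_state()['eef_rot'])
W=cloud(c,M); f=c['frame']; np.savez('w2.npz',W=W,f=f,M=M,K=c['intrinsics'])
cv2.imwrite('pics/w2.png',cv2.convertScaleAbs(f,alpha=1.6))
g=(W[...,2]>38)&(W[...,2]<70)&(np.abs(W[...,0]-422)<22)&(W[...,1]<-190)&(W[...,1]>-425)
w=W[g]; 
for y0 in range(-420,-200,15):
    s=w[(w[:,1]>=y0)&(w[:,1]<y0+15)]
    if len(s)>5: print(y0,len(s),s.min(0).round(1),s.max(0).round(1), np.median(s,0).round(1))
print('y range',np.percentile(w[:,1],[0.5,99.5]))
E
```

```text
[ 421.29494428 -298.47566544  215.77082349] [-1.56529148e+00  6.57483047e-03 -1.51538254e-03]
-405 137 [ 417.7 -400.8   42.6] [ 430.6 -390.    49.2] [ 424.6 -395.1   47. ]
-390 202 [ 413.9 -389.9   43.1] [ 434.4 -375.    53.2] [ 423.6 -380.1   48.2]
-375 321 [ 413.9 -375.    43.9] [ 434.2 -360.    53.4] [ 424.5 -367.3   50.5]
-360 330 [ 413.1 -360.    40.3] [ 435.1 -345.1   53.6] [ 424.1 -352.2   50.7]
-345 362 [ 413.2 -344.9   40.1] [ 435.  -330.    53.9] [ 423.6 -337.3   50.4]
-330 373 [ 413.3 -329.9   41.3] [ 434.9 -315.    53.3] [ 423.6 -322.3   50.2]
-315 382 [ 413.5 -315.    41.9] [ 434.7 -300.    53.5] [ 423.7 -307.4   50.2]
-300 394 [ 413.7 -300.    43.1] [ 434.5 -285.1   53.5] [ 424.5 -292.5   50.4]
-285 420 [ 413.8 -285.    40.5] [ 435.4 -270.1   53.6] [ 424.5 -277.6   50.3]
-270 436 [ 414.  -270.    42.7] [ 435.2 -255.    53.6] [ 424.5 -262.4   50.4]
-255 445 [ 414.1 -254.9   43.2] [ 435.  -240.2   53.7] [ 424.5 -247.5   50.3]
-240 473 [ 414.3 -240.    43.6] [ 434.8 -225.    53.1] [ 424.5 -232.3   50.5]
-225 130 [ 414.4 -224.4   40.4] [ 435.7 -221.    53. ] [ 424.9 -222.7   50.3]
y range [-398.98110399 -221.10799567]
```

View pics/w2.png

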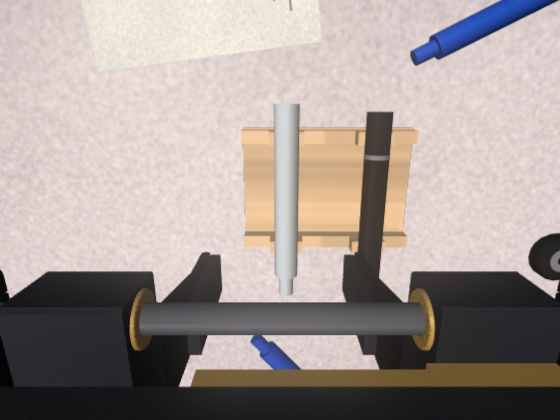

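The wrist view shows the aluminium shaft at column 287, rows 103 (thick end) to 292 (tail). The black shaft is at column 375, and the blue decoys are at upper right and lower middle. I'll check the rack floor height before descending.

```bash
python3 - <<'E'
from h import *
d=np.load('w2.npz'); W=d['W']
for u in (262,310,330): print(u,[(v,W[v,u].round(0).tolist()) for v in (132,140,160,190,220,240)])
t=np.load('top0.npz'); S=np.load('scene0.npz')
# two-view height check of shaft thick end centre: top ray vs wrist ray
K=d['K'];M=d['M']; K2=t['K'];M2=t['M']
def r(K,M,u,v): return M[:3,3],M[:3,:3]@np.array([(u-K[0,2])/K[0,0],(v-K[1,2])/K[1,1],1])
o,a=r(K,M,287,103); p,b=r(K2,M2,325+(517-480)/4,205+221/4)
A=np.stack([a,-b],1); s=np.linalg.lstsq(A,p-o,rcond=None)[0]; print(o+a*s[0],p+b*s[1])
E
```

```text
262 [(132, [402.0, -246.0, 20.0]), (140, [402.0, -253.0, 21.0]), (160, [401.0, -274.0, 6.0]), (190, [400.0, -304.0, 7.0]), (220, [400.0, -336.0, 7.0]), (240, [400.0, -353.0, 20.0])]
310 [(132, [447.0, -246.0, 21.0]), (140, [447.0, -253.0, 21.0]), (160, [448.0, -274.0, 7.0]), (190, [449.0, -304.0, 6.0]), (220, [450.0, -337.0, 6.0]), (240, [449.0, -354.0, 19.0])]
330 [(132, [465.0, -246.0, 21.0]), (140, [466.0, -253.0, 21.0]), (160, [468.0, -274.0, 7.0]), (190, [469.0, -305.0, 6.0]), (220, [470.0, -336.0, 6.0]), (240, [469.0, -353.0, 20.0])]
[ 425.28186884 -220.33036186   61.23461806] [ 423.40689137 -219.07851414   61.223845  ]
```

Emit:
move_arm(
  increments=[
    {"ax":0,"ay":0.5,"az":0,"tx":0.1,"ty":3.5,"tz":0.5,"jaw":0.3},
    {"ax":0.0,"ay":0.5,"az":0,"tx":0.3,"ty":7,"tz":1,"jaw":0.3},
    {"ax":0.0,"ay":0.5,"az":0,"tx":0.3,"ty":10,"tz":1,"jaw":0.3},
    {"ax":0.0,"ay":0.5,"az":0,"tx":0.3,"ty":10,"tz":1,"jaw":0.3},
  ],
)

```text
clock: 2.87
tcp_pos: [421.1, -282.0, 111.4]
eef_rot: [-1.556, 0.015, -0.007]
contact_force: [-0.8, 1.6, -0.7]
width: 0.701
```

Emit:
move_arm(
  increments=[
    {"ax":0,"ay":0,"az":0,"tx":0.3,"ty":0,"tz":-0.7,"jaw":0.3},
    {"ax":0,"ay":0,"az":0,"tx":0.3,"ty":0,"tz":-0.7,"jaw":0.3},
  ],
)

```text
clock: 3.03
tcp_pos: [425.3, -288.8, 112.1]
eef_rot: [-1.557, 0.014, -0.005]
contact_force: [-0.3, 0.4, -0.3]
width: 0.703
```

```bash
cat >> h.py <<'E'
def rel(x,y,z,yaw,n=6):
    T=toolpose(); D=R.from_euler('xyz',[-np.pi/2,0,yaw]).as_matrix()
    a=np.degrees(R.from_matrix(T[:3,:3].T@D).as_rotvec()); t=T[:3,:3].T@(np.array([x,y,z])-T[:3,3])/10
    s=env.read_state(); print('a',a.round(1),'t',t.round(2),'F',s['contact_force'].round(1),'w',round(s['width']*87,1),'pos',T[:3,3].round(1),'clk',s['clock'])
E
python3 -c "
from h import *
rel(424.3,-289,42,-0.01)"
```

```text
a [-0.8  0.3 -0.8] t [-0.    7.01 -0.12] F [-0.3  0.4 -0.3] w 61.1 pos [ 425.3 -288.8  112.1] clk 3.0333
```

Emit:
move_arm(
  increments=[
    {"ax":-0.8,"ay":0.3,"az":-0.8,"tx":0,"ty":2.5,"tz":-0.05,"jaw":0.3},
    {"ax":-0.8,"ay":0.3,"az":-0.8,"tx":0,"ty":4.7,"tz":-0.1,"jaw":0.3},
    {"ax":-0.8,"ay":0.3,"az":-0.8,"tx":0,"ty":6,"tz":-0.12,"jaw":0.3},
    {"ax":-0.8,"ay":0.3,"az":-0.8,"tx":0,"ty":7,"tz":-0.12,"jaw":0.3},
    {"ax":-0.8,"ay":0.3,"az":-0.8,"tx":0,"ty":7,"tz":-0.12,"jaw":0.3},
  ],
)

```text
clock: 3.45
tcp_pos: [424.8, -289.1, 42.2]
eef_rot: [-1.571, 0.0, -0.01]
contact_force: [0.3, -0.2, -0.1]
width: 0.703
```

```bash
python3 -c "
from h import *
rel(424.3,-289,42,-0.01)"
```

```text
a [ 0.  0. -0.] t [-0.05  0.02  0.01] F [ 0.3 -0.2 -0.1] w 61.2 pos [ 424.8 -289.1   42.2] clk 3.45
```

Good. Closing with a moderate grip.

Emit:
move_arm(
  increments=[
    {"ax":0,"ay":0,"az":0,"tx":0,"ty":0,"tz":0,"jaw":0.6},
    {"ax":0,"ay":0,"az":0,"tx":0,"ty":0,"tz":0,"jaw":0.7},
    {"ax":0,"ay":0,"az":0,"tx":0,"ty":0,"tz":0,"jaw":0.8},
    {"ax":0,"ay":0,"az":0,"tx":0,"ty":0,"tz":0,"jaw":0.9},
    {"ax":0,"ay":0,"az":0,"tx":0,"ty":0,"tz":0,"jaw":0.9},
    {"ax":0,"ay":0,"az":0,"tx":0,"ty":0,"tz":0,"jaw":0.9},
    {"ax":0,"ay":0,"az":0,"tx":0,"ty":0,"tz":0,"jaw":0.9},
  ],
  force=20,
)

```text
clock: 4.03
tcp_pos: [424.7, -289.2, 42.4]
eef_rot: [-1.571, 0.0, -0.01]
contact_force: [-5.5, 0.1, 3.3]
width: 0.252
```

Emit:
move_arm(
  increments=[
    {"ax":0,"ay":0,"az":0,"tx":0,"ty":-0.5,"tz":0,"jaw":0.9},
    {"ax":0,"ay":0,"az":0,"tx":0,"ty":-2,"tz":0,"jaw":0.9},
    {"ax":0,"ay":0,"az":0,"tx":0,"ty":-4.5,"tz":0,"jaw":0.9},
    {"ax":0,"ay":0,"az":0,"tx":0,"ty":-7.5,"tz":0,"jaw":0.9},
    {"ax":0,"ay":0,"az":0,"tx":0,"ty":-11,"tz":0,"jaw":0.9},
    {"ax":0,"ay":0,"az":0,"tx":0,"ty":-14,"tz":0,"jaw":0.9},
    {"ax":0,"ay":0,"az":0,"tx":0,"ty":-14,"tz":0,"jaw":0.9},
    {"ax":0,"ay":0,"az":0,"tx":0,"ty":-14,"tz":0,"jaw":0.9},
  ],
  force=25,
)

```text
clock: 4.7
tcp_pos: [425.5, -289.7, 184.2]
eef_rot: [-1.574, -0.003, -0.009]
contact_force: [-0.5, -0.2, -1.2]
width: 0.243
```

```bash
python3 - <<'E'
from h import *
rel(487.1,155.4,180,0.222)
T=toolpose(); c,M=grab('wrist'); W=cloud(c,M); f=c['frame']
Tc=np.linalg.inv(T); P=W@Tc[:3,:3].T+Tc[:3,3]
g=(np.abs(P[...,0])<14)&(np.abs(P[...,1])<25)&(P[...,2]>15)&(P[...,2]<130); w=P[g]
for a in range(15,90,10):
    s=w[(w[:,2]>=a)&(w[:,2]<a+10)]
    if len(s)>5: print(a,s[:,0].min().round(1),s[:,0].max().round(1),'top y',np.percentile(s[:,1],3).round(1))
print('end',w[:,2].max())
E
```

```text
a [  0.2 -13.3   0.1] t [ 5.74  0.28 44.57] F [-0.5 -0.2 -1.2] w 21.2 pos [ 425.5 -289.7  184.2] clk 4.7
15 -10.9 10.8 top y -10.2
25 -10.7 11.1 top y -10.3
35 -10.9 10.9 top y -10.3
45 -10.6 11.2 top y -10.3
55 -11.0 10.9 top y -10.5
65 -10.6 10.7 top y -10.3
end 68.74854318154823
```

The shaft sits centred in the jaws (±11) and level. The grip is 11 mm towards the thick end from the middle. Carrying it to the jig.

Emit:
move_arm(
  increments=[
    {"ax":0,"ay":0,"az":0,"tx":0.2,"ty":0,"tz":1.5,"jaw":0.9},
    {"ax":0,"ay":-1,"az":0,"tx":0.6,"ty":0,"tz":4.5,"jaw":0.9},
    {"ax":0,"ay":-3,"az":0,"tx":1.1,"ty":0,"tz":8,"jaw":0.9},
    {"ax":0,"ay":-6,"az":0,"tx":1.6,"ty":0,"tz":11.5,"jaw":0.9},
    {"ax":0,"ay":-9,"az":0,"tx":2.1,"ty":0,"tz":15,"jaw":0.9},
    {"ax":0,"ay":-12,"az":0,"tx":2.6,"ty":0,"tz":18.5,"jaw":0.9},
    {"ax":0,"ay":-13,"az":0,"tx":3,"ty":0,"tz":22,"jaw":0.9},
    {"ax":0,"ay":-13.3,"az":0,"tx":3.5,"ty":0,"tz":25,"jaw":0.9},
  ],
)

```text
clock: 5.42
tcp_pos: [459.3, -35.5, 180.6]
eef_rot: [-1.567, 0.005, 0.224]
contact_force: [-0.2, 0.0, -1.3]
width: 0.244
```

```bash
python3 -c "
from h import *
rel(487.2,154.8,180,0.222)"
```

```text
a [-0.2  0.1 -0.3] t [ 6.94  0.08 17.94] F [-0.2  0.  -1.3] w 21.2 pos [459.3 -35.5 180.6] clk 5.4167
```

Emit:
move_arm(
  increments=[
    {"ax":-0.2,"ay":0.1,"az":-0.3,"tx":1.2,"ty":0,"tz":3,"jaw":0.9},
    {"ax":-0.2,"ay":0.1,"az":-0.3,"tx":2.5,"ty":0,"tz":6.5,"jaw":0.9},
    {"ax":-0.2,"ay":0.1,"az":-0.3,"tx":3.9,"ty":0,"tz":10,"jaw":0.9},
    {"ax":-0.2,"ay":0.1,"az":-0.3,"tx":5.3,"ty":0,"tz":13.5,"jaw":0.9},
    {"ax":-0.2,"ay":0.1,"az":-0.3,"tx":6.5,"ty":0,"tz":16.5,"jaw":0.9},
    {"ax":-0.2,"ay":0.1,"az":-0.3,"tx":6.94,"ty":0,"tz":17.94,"jaw":0.9},
    {"ax":-0.2,"ay":0.1,"az":-0.3,"tx":6.94,"ty":0,"tz":17.94,"jaw":0.9},
    {"ax":-0.2,"ay":0.1,"az":-0.3,"tx":6.94,"ty":0,"tz":17.94,"jaw":0.9},
  ],
)

```text
clock: 6.08
tcp_pos: [485.0, 155.9, 179.0]
eef_rot: [-1.57, 0.005, 0.225]
contact_force: [0.3, -1.2, -1.9]
width: 0.247
```

```bash
python3 - <<'E'
from h import *
rel(487.2,154.8,60,0.222)
T=toolpose(); c,M=grab('wrist'); W=cloud(c,M); f=c['frame']
Tc=np.linalg.inv(T); P=W@Tc[:3,:3].T+Tc[:3,3]
g=(np.abs(P[...,0])<14)&(np.abs(P[...,1])<25)&(P[...,2]>15)&(P[...,2]<130); w=P[g]; print('held end z',w[:,2].max(), w[:,0].min(),w[:,0].max())
# front block (visible) edges again
g=(W[...,2]>25)&(W[...,2]<60)&(np.hypot(W[...,0]-476.5,W[...,1]-202.2)<32); w=W[g]; r=cv2.minAreaRect(w[:,:2].astype(np.float32)); print(r,len(w))
g=(W[...,2]>60)&(W[...,2]<95)&(np.hypot(W[...,0]-464,W[...,1]-257)<32); w=W[g]; print('post',cv2.minAreaRect(w[:,:2].astype(np.float32)))
cv2.imwrite('pics/w3.png',cv2.convertScaleAbs(f,alpha=1.6))
E
```

```text
a [-0.   0.2 -0.3] t [ 0.25 11.9  -0.16] F [ 0.3 -1.2 -1.9] w 21.5 pos [485.  155.9 179. ] clk 6.0833
held end z 68.74585160358811 -11.330591899172362 10.687247043662069
((476.5601806640625, 202.47532653808594), (45.84329605102539, 23.734800338745117), 12.493858337402344) 297
post ((464.34161376953125, 257.8282470703125), (29.406940460205078, 19.718629837036133), 12.730735778808594)
```

View pics/w3.png

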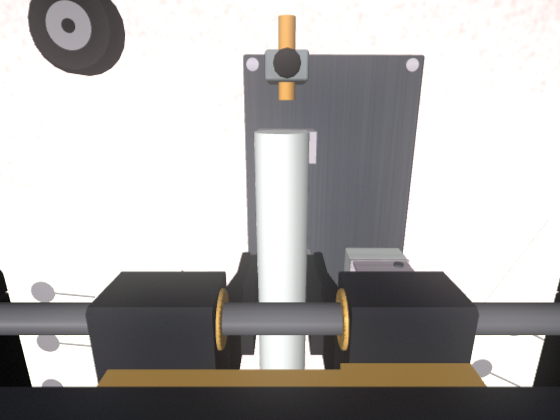

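The view shows the shaft end (column 282, row 131) in line with the brass pin (286, 98), with a clear gap. Block and post re-measure within 0.5 mm of the first values. Lowering.

Emit:
move_arm(
  increments=[
    {"ax":0,"ay":0.2,"az":-0.3,"tx":0.25,"ty":2,"tz":-0.16,"jaw":0.9},
    {"ax":0,"ay":0.2,"az":-0.3,"tx":0.25,"ty":5,"tz":-0.16,"jaw":0.9},
    {"ax":0,"ay":0.2,"az":-0.3,"tx":0.25,"ty":8,"tz":-0.16,"jaw":0.9},
    {"ax":0,"ay":0.2,"az":-0.3,"tx":0.25,"ty":10.5,"tz":-0.16,"jaw":0.9},
    {"ax":0,"ay":0.2,"az":-0.3,"tx":0.25,"ty":12.2,"tz":-0.16,"jaw":0.9},
    {"ax":0,"ay":0.2,"az":-0.3,"tx":0.25,"ty":12.2,"tz":-0.16,"jaw":0.9},
    {"ax":0,"ay":0.2,"az":-0.3,"tx":0.25,"ty":12.2,"tz":-0.16,"jaw":0.9},
  ],
)

```text
clock: 6.72
tcp_pos: [486.5, 152.6, 56.4]
eef_rot: [-1.57, 0.003, 0.218]
contact_force: [-0.7, -0.4, -0.7]
width: 0.245
```

```bash
python3 -c "
from h import *
rel(487.2,154.8,47.4,0.222)"
```

```text
a [-0.  -0.3 -0.2] t [0.12 0.9  0.2 ] F [-0.7 -0.4 -0.7] w 21.3 pos [486.5 152.6  56.4] clk 6.7167
```

Emit:
move_arm(
  increments=[
    {"ax":0,"ay":-0.3,"az":-0.2,"tx":0.12,"ty":0.2,"tz":0,"jaw":0.9},
    {"ax":0,"ay":-0.3,"az":-0.2,"tx":0.12,"ty":0.4,"tz":0,"jaw":0.9},
    {"ax":0,"ay":-0.3,"az":-0.2,"tx":0.12,"ty":0.5,"tz":0,"jaw":0.9},
    {"ax":0,"ay":-0.3,"az":-0.2,"tx":0.12,"ty":0.6,"tz":0,"jaw":0.9},
    {"ax":0,"ay":-0.3,"az":-0.2,"tx":0.12,"ty":0.6,"tz":0,"jaw":0.9},
  ],
)

```text
clock: 7.13
tcp_pos: [487.9, 152.9, 50.9]
eef_rot: [-1.57, -0.002, 0.223]
contact_force: [0.4, -0.7, -1.7]
width: 0.243
```

```bash
python3 -c "
from h import *
rel(487.2,154.8,47.4,0.222)"
```

```text
a [-0.   0.1  0.1] t [-0.03  0.35  0.2 ] F [ 0.4 -0.7 -1.7] w 21.2 pos [487.9 152.9  50.9] clk 7.1333
```

Continuing in small steps, watching the force.

Emit:
move_arm(
  increments=[
    {"ax":0,"ay":0.1,"az":0.1,"tx":-0.02,"ty":0.1,"tz":0,"jaw":0.9},
    {"ax":0,"ay":0.1,"az":0.1,"tx":-0.02,"ty":0.2,"tz":0,"jaw":0.9},
    {"ax":0,"ay":0.1,"az":0.1,"tx":-0.02,"ty":0.2,"tz":0,"jaw":0.9},
  ],
)

```text
clock: 7.38
tcp_pos: [487.7, 152.9, 48.9]
eef_rot: [-1.57, 0.0, 0.221]
contact_force: [-0.6, 0.4, -1.7]
width: 0.246
```

Emit:
move_arm(
  increments=[
    {"ax":0,"ay":0,"az":0,"tx":0,"ty":0.05,"tz":0,"jaw":0.9},
    {"ax":0,"ay":0,"az":0,"tx":0,"ty":0.1,"tz":0,"jaw":0.9},
    {"ax":0,"ay":0,"az":0,"tx":0,"ty":0.1,"tz":0,"jaw":0.9},
  ],
)

```text
clock: 7.63
tcp_pos: [488.0, 153.0, 47.9]
eef_rot: [-1.57, -0.0, 0.221]
contact_force: [-1.4, 0.6, -1.6]
width: 0.246
```

Emit:
move_arm(
  increments=[
    {"ax":0,"ay":0,"az":0,"tx":0,"ty":0.04,"tz":0,"jaw":0.9},
    {"ax":0,"ay":0,"az":0,"tx":0,"ty":0.06,"tz":0,"jaw":0.9},
    {"ax":0,"ay":0,"az":0,"tx":0,"ty":0.06,"tz":0,"jaw":0.9},
  ],
)

```text
clock: 7.88
tcp_pos: [488.1, 153.1, 47.8]
eef_rot: [-1.57, -0.001, 0.221]
contact_force: [-1.2, 0.4, 4.4]
width: 0.244
```

Contact is felt (Fz went from −1.7 to +4.4 N) at TCP z=47.8, about the expected seat height. Opening softly.

Emit:
move_arm(
  increments=[
    {"ax":0,"ay":0,"az":0,"tx":0,"ty":0,"tz":0,"jaw":0.74},
    {"ax":0,"ay":0,"az":0,"tx":0,"ty":0,"tz":0,"jaw":0.72},
    {"ax":0,"ay":0,"az":0,"tx":0,"ty":0,"tz":0,"jaw":0.7},
    {"ax":0,"ay":0,"az":0,"tx":0,"ty":0,"tz":0,"jaw":0.68},
    {"ax":0,"ay":0,"az":0,"tx":0,"ty":0,"tz":0,"jaw":0.65},
    {"ax":0,"ay":0,"az":0,"tx":0,"ty":0,"tz":0,"jaw":0.6},
    {"ax":0,"ay":0,"az":0,"tx":0,"ty":0,"tz":0,"jaw":0.6},
    {"ax":0,"ay":0,"az":0,"tx":0,"ty":0,"tz":0,"jaw":0.6},
  ],
  force=5,
)

```text
clock: 8.55
tcp_pos: [488.0, 153.0, 47.7]
eef_rot: [-1.57, -0.001, 0.221]
contact_force: [0.4, -0.5, -0.0]
width: 0.392
```

```bash
python3 - <<'E'
from h import *
rel(488.0,153.0,47.4,0.222)
T=toolpose(); c,M=grab('wrist'); W=cloud(c,M); f=c['frame']
Tc=np.linalg.inv(T); P=W@Tc[:3,:3].T+Tc[:3,3]
g=(np.abs(P[...,0])<13)&(P[...,1]<8)&(P[...,1]>-25)&(P[...,2]>20)&(P[...,2]<130); w=P[g]
for a in range(20,80,10):
    s=w[(w[:,2]>=a)&(w[:,2]<a+10)]
    if len(s)>5: print(a,s[:,0].min().round(1),s[:,0].max().round(1),'top y',np.percentile(s[:,1],3).round(1))
print('end',w[:,2].max())
cv2.imwrite('pics/w4.png',cv2.convertScaleAbs(f,alpha=1.6))
E
```

```text
a [-0. -0.  0.] t [-0.01  0.03 -0.  ] F [ 0.4 -0.5 -0. ] w 34.1 pos [488.  153.   47.7] clk 8.55
20 -11.2 10.7 top y -10.3
30 -12.9 12.9 top y -10.2
40 -13.0 12.8 top y -10.1
50 -13.0 13.0 top y -10.2
60 -13.0 12.9 top y -10.2
end 111.00339783020958
```

View pics/w4.png

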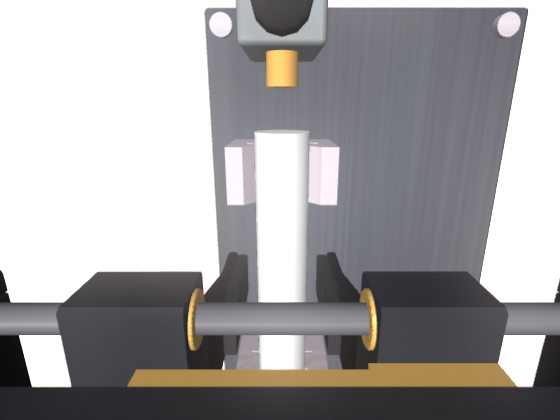

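The shaft is seated in both Vs (end face at row 132, pin tip at row 86), with a gap of about 16 mm. I'll regrip with low force so friction limits the push, then slide.

Emit:
move_arm(
  increments=[
    {"ax":0,"ay":0,"az":0,"tx":0,"ty":0,"tz":0,"jaw":0.7},
    {"ax":0,"ay":0,"az":0,"tx":0,"ty":0,"tz":0,"jaw":0.8},
    {"ax":0,"ay":0,"az":0,"tx":0,"ty":0,"tz":0,"jaw":0.8},
    {"ax":0,"ay":0,"az":0,"tx":0,"ty":0,"tz":0,"jaw":0.8},
    {"ax":0,"ay":0,"az":0,"tx":0,"ty":0,"tz":0,"jaw":0.8},
  ],
  force=6,
)

```text
clock: 9.02
tcp_pos: [488.0, 153.0, 47.7]
eef_rot: [-1.57, -0.001, 0.221]
contact_force: [-0.2, 0.4, -0.3]
width: 0.25
```

Emit:
move_arm(
  increments=[
    {"ax":0,"ay":0,"az":0,"tx":0,"ty":0,"tz":0.1,"jaw":0.8},
    {"ax":0,"ay":0,"az":0,"tx":0,"ty":0,"tz":0.2,"jaw":0.8},
    {"ax":0,"ay":0,"az":0,"tx":0,"ty":0,"tz":0.3,"jaw":0.8},
    {"ax":0,"ay":0,"az":0,"tx":0,"ty":0,"tz":0.4,"jaw":0.8},
    {"ax":0,"ay":0,"az":0,"tx":0,"ty":0,"tz":0.5,"jaw":0.8},
    {"ax":0,"ay":0,"az":0,"tx":0,"ty":0,"tz":0.6,"jaw":0.8},
  ],
)

```text
clock: 9.52
tcp_pos: [486.7, 159.0, 47.7]
eef_rot: [-1.57, -0.001, 0.221]
contact_force: [0.6, -1.6, -0.2]
width: 0.25
```

```bash
cat > e.py <<'E'
from h import *
T=toolpose(); s=env.read_state(); c,M=grab('wrist'); W=cloud(c,M); K=np.array(c['intrinsics'])
Fj=T[:3,:3].T@s['contact_force']; print('F tool',Fj.round(2),'w',s['width'].round(3)*87,'jig y',((T[:2,3]-[488.6,148.6])@[-.2203,.9754]).round(2))
f=c['frame'].astype(float); col=f[:,272:294]
h=cv2.cvtColor(c['frame'],cv2.COLOR_BGR2HSV)[:,272:294]; br=((h[...,1]>120)&(h[...,0]>8)&(h[...,0]<28)).mean(1)>.5
r=np.where(br[:260])[0]
sh=((h[...,1]<60)&(h[...,2]>95)).mean(1); 
rr=np.where(sh[:260]>.7)[0]
print('brass rows',(r.min(),r.max()) if len(r) else None,'shaft top row',rr.min() if len(rr) else None)
Ti=np.linalg.inv(T)
for n,v in (('pin',r.max()+1 if len(r) else None),('shaft',rr.min() if len(rr) else None)):
    if v is not None:
        q=ray(c,M,283,v,46 if n=='pin' else 55); print(n,(Ti[:3,:3]@q+Ti[:3,3]).round(1))
E
python3 e.py
```

```text
Traceback (most recent call last):
  File "e.py", line 3, in <module>
    Fj=T[:3,:3].T@s['contact_force']; print('F tool',Fj.round(2),'w',s['width'].round(3)*87,'jig y',((T[:2,3]-[488.6,148.6])@[-.2203,.9754]).round(2))
                                                                     ^^^^^^^^^^^^^^^^
AttributeError: 'float' object has no attribute 'round'
```

```bash
sed -i "s/s\['width'\].round(3)\*87/round(s['width']*87,1)/" e.py; python3 e.py
```

```text
F tool [-0.41  0.84 -1.92] w 21.8 jig y 10.71
brass rows (np.int64(69), np.int64(103)) shaft top row 59
pin [ 0.4  1.8 78.8]
shaft [ 0.4 -7.2 94. ]
```

Drag is about 1.9 N, and the pin is about 10 mm ahead of the end face. Sliding on, slower near contact.

Emit:
move_arm(
  increments=[
    {"ax":0,"ay":0,"az":0,"tx":0,"ty":0,"tz":0.1,"jaw":0.8},
    {"ax":0,"ay":0,"az":0,"tx":0,"ty":0,"tz":0.2,"jaw":0.8},
    {"ax":0,"ay":0,"az":0,"tx":0,"ty":0,"tz":0.3,"jaw":0.8},
    {"ax":0,"ay":0,"az":0,"tx":0,"ty":0,"tz":0.4,"jaw":0.8},
    {"ax":0,"ay":0,"az":0,"tx":0,"ty":0,"tz":0.5,"jaw":0.8},
    {"ax":0,"ay":0,"az":0,"tx":0,"ty":0,"tz":0.6,"jaw":0.8},
  ],
)

```text
clock: 10.12
tcp_pos: [485.3, 165.1, 47.7]
eef_rot: [-1.57, -0.001, 0.221]
contact_force: [0.3, -1.4, -0.4]
width: 0.251
```

Emit:
move_arm(
  increments=[
    {"ax":0,"ay":0,"az":0,"tx":0,"ty":0,"tz":0.05,"jaw":0.8},
    {"ax":0,"ay":0,"az":0,"tx":0,"ty":0,"tz":0.1,"jaw":0.8},
    {"ax":0,"ay":0,"az":0,"tx":0,"ty":0,"tz":0.1,"jaw":0.8},
  ],
)

```text
clock: 10.37
tcp_pos: [485.1, 166.2, 47.7]
eef_rot: [-1.57, -0.001, 0.221]
contact_force: [0.5, -0.3, 0.7]
width: 0.248
```

```bash
python3 e.py
```

```text
F tool [ 0.45 -0.72 -0.37] w 21.6 jig y 17.97
brass rows (np.int64(0), np.int64(123)) shaft top row 84
pin [ 0.4  1.8 71.3]
shaft [ 0.4 -7.2 85.7]
```

Emit:
move_arm(
  increments=[
    {"ax":0,"ay":0,"az":0,"tx":0,"ty":0,"tz":0.04,"jaw":0.8},
    {"ax":0,"ay":0,"az":0,"tx":0,"ty":0,"tz":0.08,"jaw":0.8},
    {"ax":0,"ay":0,"az":0,"tx":0,"ty":0,"tz":0.12,"jaw":0.8},
    {"ax":0,"ay":0,"az":0,"tx":0,"ty":0,"tz":0.15,"jaw":0.8},
  ],
)

```text
clock: 10.75
tcp_pos: [484.7, 167.7, 47.7]
eef_rot: [-1.57, -0.001, 0.221]
contact_force: [-0.1, -1.4, 0.3]
width: 0.249
```

Emit:
move_arm(
  increments=[
    {"ax":0,"ay":0,"az":0,"tx":0,"ty":0,"tz":0.03,"jaw":0.8},
    {"ax":0,"ay":0,"az":0,"tx":0,"ty":0,"tz":0.05,"jaw":0.8},
  ],
)

```text
clock: 10.92
tcp_pos: [484.6, 168.2, 47.7]
eef_rot: [-1.57, -0.001, 0.221]
contact_force: [0.3, -2.1, 0.2]
width: 0.245
```

Emit:
move_arm(
  increments=[
    {"ax":0,"ay":0,"az":0,"tx":0,"ty":0,"tz":0.03,"jaw":0.8},
    {"ax":0,"ay":0,"az":0,"tx":0,"ty":0,"tz":0.05,"jaw":0.8},
  ],
)

```text
clock: 11.08
tcp_pos: [484.5, 168.7, 47.7]
eef_rot: [-1.57, -0.001, 0.221]
contact_force: [0.3, -1.5, 0.4]
width: 0.248
```

Emit:
move_arm(
  increments=[
    {"ax":0,"ay":0,"az":0,"tx":0,"ty":0,"tz":0.03,"jaw":0.8},
    {"ax":0,"ay":0,"az":0,"tx":0,"ty":0,"tz":0.05,"jaw":0.8},
  ],
)

```text
clock: 11.25
tcp_pos: [484.4, 169.2, 47.7]
eef_rot: [-1.57, -0.001, 0.221]
contact_force: [-0.1, -0.8, 0.4]
width: 0.249
```

Emit:
move_arm(
  increments=[
    {"ax":0,"ay":0,"az":0,"tx":0,"ty":0,"tz":0.03,"jaw":0.8},
    {"ax":0,"ay":0,"az":0,"tx":0,"ty":0,"tz":0.05,"jaw":0.8},
  ],
)

```text
clock: 11.42
tcp_pos: [484.4, 169.4, 47.7]
eef_rot: [-1.571, -0.001, 0.222]
contact_force: [-0.1, -3.5, -0.1]
width: 0.247
```

Emit:
move_arm(
  increments=[
    {"ax":0,"ay":0,"az":0,"tx":0,"ty":0,"tz":0.04,"jaw":0.8},
    {"ax":0,"ay":0,"az":0,"tx":0,"ty":0,"tz":0.05,"jaw":0.8},
  ],
)

```text
clock: 11.58
tcp_pos: [484.4, 169.4, 47.7]
eef_rot: [-1.571, -0.001, 0.222]
contact_force: [1.1, -5.4, -0.2]
width: 0.254
```

Firm contact: 5.5 N total, so about 4 N on the stop, and the position has stalled. Holding slightly firmer for over half a second.

Emit:
move_arm(
  increments=[
    {"ax":0,"ay":0,"az":0,"tx":0,"ty":0,"tz":0.06,"jaw":0.8},
    {"ax":0,"ay":0,"az":0,"tx":0,"ty":0,"tz":0.06,"jaw":0.8},
    {"ax":0,"ay":0,"az":0,"tx":0,"ty":0,"tz":0.06,"jaw":0.8},
  ],
)

```text
clock: 11.83
tcp_pos: [484.4, 169.4, 47.7]
eef_rot: [-1.572, -0.001, 0.223]
contact_force: [1.1, -5.7, -0.7]
width: 0.252
```

Emit:
move_arm(
  increments=[
    {"ax":0,"ay":0,"az":0,"tx":0,"ty":0,"tz":0.06,"jaw":0.8},
    {"ax":0,"ay":0,"az":0,"tx":0,"ty":0,"tz":0.06,"jaw":0.8},
    {"ax":0,"ay":0,"az":0,"tx":0,"ty":0,"tz":0.06,"jaw":0.8},
    {"ax":0,"ay":0,"az":0,"tx":0,"ty":0,"tz":0.06,"jaw":0.8},
  ],
)

```text
clock: 12.17
tcp_pos: [484.3, 169.4, 47.7]
eef_rot: [-1.573, -0.0, 0.223]
contact_force: [0.3, -5.0, 0.9]
width: 0.255
```

```bash
python3 e.py
```

```text
F tool [-0.84 -0.85 -4.93] w 22.2 jig y 21.25
brass rows (np.int64(0), np.int64(132)) shaft top row 133
pin [ 0.4  1.6 67.8]
shaft [ 0.4 -7.4 68.5]
```

Contact is visually confirmed too: pin tip at 67.8 and shaft end at 68.5 in the tool frame. One slightly firmer press for margin.

Emit:
move_arm(
  increments=[
    {"ax":0,"ay":0,"az":0,"tx":0,"ty":0,"tz":0.08,"jaw":0.8},
    {"ax":0,"ay":0,"az":0,"tx":0,"ty":0,"tz":0.08,"jaw":0.8},
    {"ax":0,"ay":0,"az":0,"tx":0,"ty":0,"tz":0.08,"jaw":0.8},
    {"ax":0,"ay":0,"az":0,"tx":0,"ty":0,"tz":0.08,"jaw":0.8},
    {"ax":0,"ay":0,"az":0,"tx":0,"ty":0,"tz":0.08,"jaw":0.8},
  ],
  force=8,
)

```text
clock: 12.63
tcp_pos: [484.3, 169.4, 47.7]
eef_rot: [-1.574, -0.0, 0.223]
contact_force: [1.2, -5.8, 0.2]
width: 0.245
```

Emit:
move_arm(
  increments=[
    {"ax":0,"ay":0,"az":0,"tx":0,"ty":0,"tz":0,"jaw":0.72},
    {"ax":0,"ay":0,"az":0,"tx":0,"ty":0,"tz":0,"jaw":0.65},
    {"ax":0,"ay":0,"az":0,"tx":0,"ty":0,"tz":0,"jaw":0.55},
    {"ax":0,"ay":0,"az":0,"tx":0,"ty":0,"tz":0,"jaw":0.5},
    {"ax":0,"ay":0,"az":0,"tx":0,"ty":0,"tz":0,"jaw":0.5},
    {"ax":0,"ay":0,"az":0,"tx":0,"ty":0,"tz":0,"jaw":0.5},
  ],
)

```text
clock: 13.13
tcp_pos: [484.3, 169.7, 47.7]
eef_rot: [-1.574, -0.0, 0.223]
contact_force: [-0.8, -0.2, 0.1]
width: 0.488
```

Emit:
move_arm(
  increments=[
    {"ax":0,"ay":0,"az":0,"tx":0,"ty":-1.5,"tz":0,"jaw":0.5},
    {"ax":0,"ay":0,"az":0,"tx":0,"ty":-5,"tz":0,"jaw":0.5},
    {"ax":0,"ay":0,"az":0,"tx":0,"ty":-8.5,"tz":0,"jaw":0.5},
    {"ax":0,"ay":0,"az":0,"tx":0,"ty":-12,"tz":0,"jaw":0.5},
    {"ax":0,"ay":0,"az":0,"tx":0,"ty":-15.5,"tz":0,"jaw":0.5},
    {"ax":0,"ay":0,"az":0,"tx":0,"ty":-18,"tz":0,"jaw":0.5},
    {"ax":0,"ay":0,"az":0,"tx":0,"ty":-18,"tz":0,"jaw":0.5},
  ],
)

```text
clock: 13.72
tcp_pos: [487.3, 170.9, 233.2]
eef_rot: [-1.575, -0.012, 0.224]
contact_force: [1.2, -0.3, 0.2]
width: 0.502
```

```bash
python3 - <<'E'
from h import *
O=np.array([488.6,148.6]); ex=np.array([.9754,.2203]); ey=np.array([-.2203,.9754])
h=O+94*ex-58*ey; print('hinge',h)
c,M=grab('wrist'); W=cloud(c,M)
F=c['frame']; H=cv2.cvtColor(F,cv2.COLOR_BGR2HSV); m=((H[...,0]<8)|(H[...,0]>172))&(H[...,1]>130)&(H[...,2]>40)
w=W[m]; w=w[np.hypot(*(w[:,:2]-h).T)<60]
if len(w): print('red jig x,y,z',[(round(float(np.percentile((w[:,:2]-O)@e,p)),1)) for e in (ex,ey) for p in (2,50,98)],np.percentile(w[:,2],[2,50,98]).round(1),len(w))
rel(h[0]-4,h[1],165,0.222+np.pi/2)
E
```

```text
hinge [593.065 112.735]
red jig x,y,z [81.8, 84.3, 89.0, -55.8, -51.9, -49.1] [ 91.1 100.4 115.3] 124
a [  0.5 -89.9   0.2] t [ 8.73  6.66 -7.91] F [ 1.3 -0.1 -0.4] w 43.2 pos [485.9 170.6 230.7] clk 13.7667
```

Emit:
move_arm(
  increments=[
    {"ax":0,"ay":7,"az":0,"tx":1,"ty":0,"tz":-1,"jaw":0.5},
    {"ax":0,"ay":14,"az":0,"tx":3,"ty":0,"tz":-3,"jaw":0.5},
    {"ax":0,"ay":21,"az":0,"tx":5,"ty":0,"tz":-5,"jaw":0.5},
    {"ax":0,"ay":28,"az":0,"tx":7,"ty":0,"tz":-7,"jaw":0.5},
    {"ax":0,"ay":35,"az":0,"tx":8.8,"ty":0,"tz":-8,"jaw":0.5},
    {"ax":0,"ay":42,"az":0,"tx":8.8,"ty":0,"tz":-8,"jaw":0.5},
    {"ax":0,"ay":49,"az":0,"tx":8.8,"ty":0,"tz":-8,"jaw":0.5},
    {"ax":0,"ay":56,"az":0,"tx":8.8,"ty":0,"tz":-8,"jaw":0.5},
  ],
)

```text
clock: 14.43
tcp_pos: [588.5, 111.8, 229.1]
eef_rot: [-1.569, -0.004, -0.761]
contact_force: [-0.9, 0.4, 0.4]
width: 0.499
```

```bash
python3 -c "
from h import *
rel(589.2,111.9,230,0.222-np.pi/2)"
```

```text
a [-0.1 33.7  0.2] t [ 0.04 -0.09  0.06] F [-0.9  0.4  0.4] w 43.4 pos [588.5 111.8 229.1] clk 14.4333
```

Emit:
move_arm(
  increments=[
    {"ax":0,"ay":7,"az":0,"tx":0,"ty":0,"tz":0,"jaw":0.5},
    {"ax":0,"ay":14,"az":0,"tx":0,"ty":0,"tz":0,"jaw":0.5},
    {"ax":0,"ay":21,"az":0,"tx":0,"ty":0,"tz":0,"jaw":0.5},
    {"ax":0,"ay":28,"az":0,"tx":0,"ty":0,"tz":0,"jaw":0.5},
    {"ax":0,"ay":33.7,"az":0,"tx":0,"ty":0,"tz":0,"jaw":0.5},
    {"ax":0,"ay":33.7,"az":0,"tx":0,"ty":0,"tz":0,"jaw":0.5},
  ],
)

```text
clock: 14.93
tcp_pos: [587.3, 111.8, 226.9]
eef_rot: [-1.572, -0.001, -1.35]
contact_force: [0.4, 0.6, -0.1]
width: 0.499
```

```bash
cat > hd.py <<'E'
from h import *
import sys
O=np.array([488.6,148.6]); ex=np.array([.9754,.2203]); ey=np.array([-.2203,.9754])
T=toolpose(); Ti=np.linalg.inv(T)
c,M=grab('wrist'); W=cloud(c,M); P=W@Ti[:3,:3].T+Ti[:3,3]
F=c['frame']; H=cv2.cvtColor(F,cv2.COLOR_BGR2HSV); m=((H[...,0]<8)|(H[...,0]>172))&(H[...,1]>130)&(H[...,2]>40)
g=m&(np.hypot(W[...,0]-593,W[...,1]-112.7)<130); w=W[g]; p=P[g]
print('jig TCP',((T[:2,3]-O)@ex).round(1),((T[:2,3]-O)@ey).round(1),T[2,3].round(1))
for z0 in range(30,160,15):
    s=(w[:,2]>=z0)&(w[:,2]<z0+15)
    if s.sum()>8: print(z0,s.sum(),'jig x',np.percentile((w[s,:2]-O)@ex,[3,97]).round(1),'y',np.percentile((w[s,:2]-O)@ey,[3,97]).round(1))
cv2.imwrite(sys.argv[1],cv2.convertScaleAbs(F,alpha=1.6))
rel(589.2,111.9,230,0.222-np.pi/2)
E
python3 hd.py pics/w5.png
```

```text
jig TCP 88.2 -57.7 226.9
90 27 jig x [95.8 99.7] y [-55.4 -50.5]
105 52 jig x [94.2 99.1] y [-55.8 -50. ]
120 65 jig x [75.7 98. ] y [-56.8 -50.5]
135 415 jig x [81.6 96.9] y [-65.  -50.4]
150 124 jig x [84.7 93.1] y [-62.3 -53.8]
a [0.  0.1 0.1] t [ 0.03 -0.28  0.17] F [0.7 0.7 0.5] w 43.3 pos [587.5 111.8 227.2] clk 14.9833
```

View pics/w5.png

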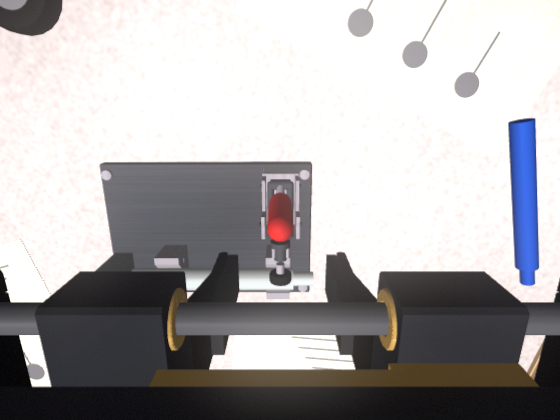

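The handle's grip top is at (280,231), which is jig x≈89, y≈−58, upright and centred between the fingers. Descending around it and pinching.

Emit:
move_arm(
  increments=[
    {"ax":0,"ay":0.1,"az":0.1,"tx":0.03,"ty":2,"tz":0.1,"jaw":0.5},
    {"ax":0,"ay":0.1,"az":0.1,"tx":0.03,"ty":5,"tz":0.1,"jaw":0.5},
    {"ax":0,"ay":0.1,"az":0.1,"tx":0.03,"ty":8,"tz":0.1,"jaw":0.5},
    {"ax":0,"ay":0.1,"az":0.1,"tx":0.03,"ty":10.5,"tz":0.1,"jaw":0.5},
    {"ax":0,"ay":0.1,"az":0.1,"tx":0.03,"ty":10.5,"tz":0.1,"jaw":0.5},
    {"ax":0,"ay":0.1,"az":0.1,"tx":0.03,"ty":10.5,"tz":0.1,"jaw":0.5},
  ],
)

```text
clock: 15.48
tcp_pos: [587.0, 111.6, 120.4]
eef_rot: [-1.576, 0.002, -1.347]
contact_force: [-0.4, -0.4, 0.4]
width: 0.501
```

```bash
cat > p.py <<'E'
from h import *
import sys
O=np.array([488.6,148.6]); ex=np.array([.9754,.2203]); ey=np.array([-.2203,.9754])
T=toolpose(); d=T[:2,3]-O; x,y,z=d@ex,d@ey,T[2,3]
print('jig',x.round(1),y.round(1),z.round(1),'r',np.hypot(x-94,z-50).round(1),'ang from vert deg',np.degrees(np.arctan2(x-94,z-50)).round(1))
if len(sys.argv)>1:
    r,th=float(sys.argv[1]),np.radians(float(sys.argv[2])); q=O+(94+r*np.sin(th))*ex-58*ey; rel(q[0],q[1],50+r*np.cos(th),0.222-np.pi/2)
print('F',env.read_state()['contact_force'].round(1))
E
python3 p.py 72 -4
```

```text
jig 87.8 -57.8 120.4 r 70.6 ang from vert deg -5.0
a [ 0.3  0.1 -0.1] t [ 0.02 -0.15  0.12] F [-0.4 -0.4  0.4] w 43.6 pos [587.  111.6 120.4] clk 15.4833
F [-0.4 -0.4  0.4]
```

Emit:
move_arm(
  increments=[
    {"ax":0.3,"ay":0.1,"az":-0.1,"tx":0,"ty":0,"tz":0.1,"jaw":0.7},
    {"ax":0.3,"ay":0.1,"az":-0.1,"tx":0,"ty":0,"tz":0.1,"jaw":0.9},
    {"ax":0.3,"ay":0.1,"az":-0.1,"tx":0,"ty":0,"tz":0.1,"jaw":0.9},
    {"ax":0.3,"ay":0.1,"az":-0.1,"tx":0,"ty":0,"tz":0.1,"jaw":0.9},
    {"ax":0.3,"ay":0.1,"az":-0.1,"tx":0,"ty":0,"tz":0.1,"jaw":0.9},
  ],
  force=15,
)

```text
clock: 15.9
tcp_pos: [588.4, 112.9, 121.6]
eef_rot: [-1.568, 0.002, -1.35]
contact_force: [-2.0, 11.6, 3.3]
width: 0.204
```

```bash
python3 p.py 71 0; python3 - <<'E'
import numpy as np
r=7.1;a0=-4
for a in range(1,100,5): t=np.radians(a); print(a,round(r*(np.sin(t)-np.sin(np.radians(a0))),2),round(r*(np.cos(np.radians(a0))-np.cos(t)),2))
E
```

```text
jig 89.5 -56.8 121.6 r 71.7 ang from vert deg -3.6
a [-0.1 -0.1 -0.1] t [0.12 0.06 0.45] F [-2.  11.6  3.3] w 17.8 pos [588.4 112.9 121.6] clk 15.9
F [-2.  11.6  3.3]
1 0.62 -0.02
6 1.24 0.02
11 1.85 0.11
16 2.45 0.26
21 3.04 0.45
26 3.61 0.7
31 4.15 1.0
36 4.67 1.34
41 5.15 1.72
46 5.6 2.15
51 6.01 2.61
56 6.38 3.11
61 6.71 3.64
66 6.98 4.19
71 7.21 4.77
76 7.38 5.37
81 7.51 5.97
86 7.58 6.59
91 7.59 7.21
96 7.56 7.82
```

Gripped (17.8 mm). Swinging along the arc.

Emit:
move_arm(
  increments=[
    {"ax":0,"ay":0,"az":0,"tx":0,"ty":-0.02,"tz":0.6,"jaw":0.9},
    {"ax":0,"ay":0,"az":0,"tx":0,"ty":0.02,"tz":1.2,"jaw":0.9},
    {"ax":0,"ay":0,"az":0,"tx":0,"ty":0.1,"tz":1.85,"jaw":0.9},
    {"ax":0,"ay":0,"az":0,"tx":0,"ty":0.26,"tz":2.45,"jaw":0.9},
    {"ax":0,"ay":0,"az":0,"tx":0,"ty":0.45,"tz":3.04,"jaw":0.9},
    {"ax":0,"ay":0,"az":0,"tx":0,"ty":0.7,"tz":3.6,"jaw":0.9},
  ],
)

```text
clock: 16.4
tcp_pos: [623.5, 121.1, 115.1]
eef_rot: [-1.569, 0.002, -1.35]
contact_force: [-4.2, 0.8, 4.3]
width: 0.204
```

```bash
python3 p.py 71 26
```

```text
jig 125.6 -56.5 115.1 r 72.3 ang from vert deg 25.9
a [-0.1 -0.1 -0.1] t [ 0.15  0.13 -0.04] F [-4.2  0.8  4.3] w 17.8 pos [623.5 121.1 115.1] clk 16.4
F [-4.2  0.8  4.3]
```

Emit:
move_arm(
  increments=[
    {"ax":0,"ay":0,"az":0,"tx":0,"ty":0.3,"tz":0.54,"jaw":0.9},
    {"ax":0,"ay":0,"az":0,"tx":0,"ty":0.64,"tz":1.06,"jaw":0.9},
    {"ax":0,"ay":0,"az":0,"tx":0,"ty":1.02,"tz":1.54,"jaw":0.9},
    {"ax":0,"ay":0,"az":0,"tx":0,"ty":1.45,"tz":1.99,"jaw":0.9},
    {"ax":0,"ay":0,"az":0,"tx":0,"ty":1.91,"tz":2.4,"jaw":0.9},
    {"ax":0,"ay":0,"az":0,"tx":0,"ty":2.41,"tz":2.77,"jaw":0.9},
    {"ax":0,"ay":0,"az":0,"tx":0,"ty":2.94,"tz":3.1,"jaw":0.9},
  ],
)

```text
clock: 16.98
tcp_pos: [656.3, 128.5, 85.9]
eef_rot: [-1.564, 0.002, -1.35]
contact_force: [2.4, 3.5, 3.9]
width: 0.199
```

```bash
python3 p.py 71 61
```

```text
jig 159.1 -56.5 85.9 r 74.4 ang from vert deg 61.1
a [-0.4 -0.1 -0.1] t [ 0.15  0.15 -0.31] F [2.4 3.5 3.9] w 17.3 pos [656.3 128.5  85.9] clk 16.9833
F [2.4 3.5 3.9]
```

Emit:
move_arm(
  increments=[
    {"ax":-0.4,"ay":0,"az":0,"tx":0,"ty":0.58,"tz":0.25,"jaw":0.9},
    {"ax":-0.4,"ay":0,"az":0,"tx":0,"ty":1.18,"tz":0.45,"jaw":0.9},
    {"ax":-0.4,"ay":0,"az":0,"tx":0,"ty":1.8,"tz":0.6,"jaw":0.9},
    {"ax":-0.4,"ay":0,"az":0,"tx":0,"ty":2.43,"tz":0.7,"jaw":0.9},
    {"ax":-0.4,"ay":0,"az":0,"tx":0,"ty":2.75,"tz":0.75,"jaw":0.9},
  ],
  force=20,
)

```text
clock: 17.4
tcp_pos: [665.2, 130.5, 57.7]
eef_rot: [-1.568, 0.002, -1.35]
contact_force: [4.0, 2.9, 3.5]
width: 0.188
```

```bash
python3 p.py 73 86
```

```text
jig 168.2 -56.5 57.7 r 74.6 ang from vert deg 84.1
a [-0.2 -0.1 -0.1] t [ 0.15  0.26 -0.14] F [4.  2.9 3.5] w 16.3 pos [665.2 130.5  57.7] clk 17.4
F [4.  2.9 3.5]
```

Emit:
move_arm(
  increments=[
    {"ax":0,"ay":0,"az":0,"tx":0,"ty":0.2,"tz":-0.05,"jaw":0.9},
    {"ax":0,"ay":0,"az":0,"tx":0,"ty":0.4,"tz":-0.05,"jaw":0.9},
    {"ax":0,"ay":0,"az":0,"tx":0,"ty":0.5,"tz":-0.1,"jaw":0.9},
    {"ax":0,"ay":0,"az":0,"tx":0,"ty":0.5,"tz":-0.1,"jaw":0.9},
  ],
  force=25,
)

```text
clock: 17.73
tcp_pos: [665.7, 130.6, 52.3]
eef_rot: [-1.564, 0.002, -1.351]
contact_force: [5.8, 4.2, -0.1]
width: 0.194
```

```bash
python3 p.py 73 90
```

```text
jig 168.8 -56.5 52.3 r 74.8 ang from vert deg 88.2
a [-0.4 -0.1 -0.1] t [ 0.15  0.23 -0.18] F [ 5.8  4.2 -0.1] w 16.9 pos [665.7 130.6  52.3] clk 17.7333
F [ 5.8  4.2 -0.1]
```

The force dropped away, so it may have gone over centre. I'll open, rise and look.

Emit:
move_arm(
  increments=[
    {"ax":0,"ay":0,"az":0,"tx":0,"ty":0,"tz":0,"jaw":0.5},
    {"ax":0,"ay":0,"az":0,"tx":0,"ty":0,"tz":0,"jaw":0.5},
    {"ax":0,"ay":0,"az":0,"tx":0,"ty":0,"tz":0,"jaw":0.5},
    {"ax":0,"ay":0,"az":0,"tx":0,"ty":0,"tz":0,"jaw":0.5},
    {"ax":0,"ay":0,"az":0,"tx":0,"ty":-4,"tz":0,"jaw":0.5},
    {"ax":0,"ay":0,"az":0,"tx":0,"ty":-8,"tz":0,"jaw":0.5},
    {"ax":0,"ay":0,"az":0,"tx":0,"ty":-12,"tz":0,"jaw":0.5},
    {"ax":0,"ay":0,"az":0,"tx":0,"ty":-14,"tz":0,"jaw":0.5},
  ],
)

```text
clock: 18.4
tcp_pos: [666.5, 129.8, 197.0]
eef_rot: [-1.558, 0.0, -1.351]
contact_force: [1.5, -0.2, 0.1]
width: 0.496
```

```bash
python3 hd.py pics/w6.png; python3 p.py
```

```text
jig TCP 169.4 -57.5 197.0
45 75 jig x [127.8 155.6] y [-66.  -50.1]
60 1217 jig x [134.2 190.6] y [-64.5 -50.8]
a [-1.  -0.1  0.1] t [ 0.04 -3.11 -8.06] F [0.4 0.5 1.5] w 43.3 pos [668.3 130.  200.4] clk 18.45
jig 171.2 -57.7 200.4 r 169.0 ang from vert deg 27.2
F [0.4 0.5 1.5]
```

View pics/w6.png

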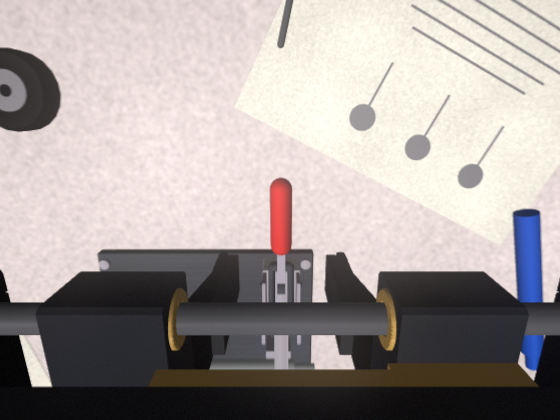

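```bash
python3 - <<'E'
from h import *
O=np.array([488.6,148.6]); ex=np.array([.9754,.2203]); ey=np.array([-.2203,.9754])
c,M=grab('wrist'); W=cloud(c,M); H=cv2.cvtColor(c['frame'],cv2.COLOR_BGR2HSV); m=((H[...,0]<8)|(H[...,0]>172))&(H[...,1]>130)
g=m&(np.hypot(W[...,0]-650,W[...,1]-125)<80); w=W[g]; x=(w[:,:2]-O)@ex-94; y=(w[:,:2]-O)@ey
yc=np.median(y); k=(abs(y-yc)<2)&(x>38)&(x<92)
p=np.polyfit(x[k],w[k,2],1); print('slope deg',np.degrees(np.arctan(p[0])),'ridge z at 62:',np.polyval(p,62),k.sum(),x[k].min(),x[k].max())
E
```

```text
slope deg 4.957869876841673 ridge z at 62: 64.39744477340925 302 38.12138327822325 91.98735832764993
```

The handle slope is 5° and the ridge height 64.4 mm, matching "fully down" (4°, 63+1 bias). A light confirming push from above will make sure it is locked.

Emit:
move_arm(
  increments=[
    {"ax":-0.8,"ay":0,"az":0,"tx":0,"ty":3,"tz":0,"jaw":1.0},
    {"ax":-0.8,"ay":0,"az":0,"tx":0,"ty":6,"tz":0,"jaw":1.0},
    {"ax":-0.8,"ay":0,"az":0,"tx":0,"ty":8,"tz":0,"jaw":1.0},
    {"ax":-0.8,"ay":0,"az":0,"tx":0,"ty":10,"tz":0,"jaw":1.0},
    {"ax":-0.8,"ay":0,"az":0,"tx":0,"ty":10.8,"tz":0,"jaw":1.0},
    {"ax":-0.8,"ay":0,"az":0,"tx":0,"ty":10.8,"tz":0,"jaw":1.0},
    {"ax":-0.8,"ay":0,"az":0,"tx":0,"ty":10.8,"tz":0,"jaw":1.0},
  ],
)

```text
clock: 19.08
tcp_pos: [668.5, 130.1, 88.7]
eef_rot: [-1.571, -0.0, -1.351]
contact_force: [0.0, -0.4, -0.1]
width: 0.063
```

```bash
python3 p.py
```

```text
jig 171.4 -57.7 88.7 r 86.5 ang from vert deg 63.4
F [ 0.  -0.4 -0.1]
```

Emit:
move_arm(
  increments=[
    {"ax":0,"ay":0,"az":0,"tx":0,"ty":0.2,"tz":0,"jaw":1.0},
    {"ax":0,"ay":0,"az":0,"tx":0,"ty":0.4,"tz":0,"jaw":1.0},
    {"ax":0,"ay":0,"az":0,"tx":0,"ty":0.5,"tz":0,"jaw":1.0},
    {"ax":0,"ay":0,"az":0,"tx":0,"ty":0.55,"tz":0,"jaw":1.0},
  ],
)

```text
clock: 19.42
tcp_pos: [669.2, 130.2, 84.3]
eef_rot: [-1.569, -0.001, -1.351]
contact_force: [0.5, 0.1, 3.2]
width: 0.01
```

Emit:
move_arm(
  increments=[
    {"ax":0,"ay":0,"az":0,"tx":0,"ty":0.05,"tz":0,"jaw":1.0},
    {"ax":0,"ay":0,"az":0,"tx":0,"ty":0.1,"tz":0,"jaw":1.0},
    {"ax":0,"ay":0,"az":0,"tx":0,"ty":0.1,"tz":0,"jaw":1.0},
  ],
)

```text
clock: 19.67
tcp_pos: [669.4, 130.2, 84.2]
eef_rot: [-1.568, -0.001, -1.351]
contact_force: [-1.1, -0.0, 4.2]
width: 0.003
```

Emit:
move_arm(
  increments=[
    {"ax":0,"ay":0,"az":0,"tx":0,"ty":0.1,"tz":0,"jaw":1.0},
    {"ax":0,"ay":0,"az":0,"tx":0,"ty":0.2,"tz":0,"jaw":1.0},
    {"ax":0,"ay":0,"az":0,"tx":0,"ty":0.25,"tz":0,"jaw":1.0},
    {"ax":0,"ay":0,"az":0,"tx":0,"ty":0.25,"tz":0,"jaw":1.0},
  ],
)

```text
clock: 20.0
tcp_pos: [669.5, 130.2, 83.9]
eef_rot: [-1.568, -0.001, -1.35]
contact_force: [-4.1, 0.4, 11.8]
width: 0.002
```

It is stiff at 12 N with no give, so the clamp is at its end. Retreating and checking shaft, stop and pad.

Emit:
move_arm(
  increments=[
    {"ax":0,"ay":0,"az":0,"tx":0,"ty":-3,"tz":0,"jaw":1.0},
    {"ax":0,"ay":0,"az":0,"tx":0,"ty":-7,"tz":0,"jaw":1.0},
    {"ax":0,"ay":0,"az":0,"tx":0,"ty":-11,"tz":0,"jaw":1.0},
    {"ax":0,"ay":0,"az":0,"tx":-2,"ty":-15,"tz":-2,"jaw":1.0},
    {"ax":0,"ay":0,"az":0,"tx":-4,"ty":-16,"tz":-5,"jaw":1.0},
    {"ax":0,"ay":0,"az":0,"tx":-6,"ty":-16,"tz":-8,"jaw":0.7},
    {"ax":0,"ay":0,"az":0,"tx":-6,"ty":-16,"tz":-11,"jaw":0.7},
    {"ax":0,"ay":0,"az":0,"tx":-6,"ty":-16,"tz":-14,"jaw":0.7},
  ],
)

```text
clock: 20.67
tcp_pos: [517.4, 159.0, 243.8]
eef_rot: [-1.567, -0.001, -1.348]
contact_force: [0.4, -0.6, 0.5]
width: 0.155
```

Emit:
move_arm(
  increments=[
    {"ax":0,"ay":0,"az":0,"tx":0,"ty":0,"tz":-2,"jaw":0.7},
    {"ax":0,"ay":0,"az":0,"tx":0,"ty":0,"tz":-2,"jaw":0.7},
    {"ax":0,"ay":0,"az":0,"tx":0,"ty":0,"tz":-2,"jaw":0.7},
  ],
)

```text
clock: 20.92
tcp_pos: [497.0, 154.7, 243.9]
eef_rot: [-1.566, -0.001, -1.348]
contact_force: [0.6, -0.3, -1.0]
width: 0.286
```

```bash
python3 - <<'E'
from h import *
O=np.array([488.6,148.6]); ex=np.array([.9754,.2203]); ey=np.array([-.2203,.9754])
c,M=grab('wrist'); W=cloud(c,M); x=(W[...,:2]-O)@ex; y=(W[...,:2]-O)@ey; z=W[...,2]
g=(abs(x)<16)&(z>44)&(z<62)&(y>-130)&(y<110)
for a in range(-120,110,10):
    k=g&(y>=a)&(y<a+10)&(z>49)
    if k.sum()>5: print(a,k.sum(),'x',x[k].min().round(1),x[k].max().round(1),'top',np.percentile(z[k],95).round(1))
cv2.imwrite('pics/w7.png',cv2.convertScaleAbs(c['frame'],alpha=1.6))
print(env.read_state()['contact_force'],env.read_state()['clock'],env.read_state()['tcp_pos'])
E
```

```text
-90 132 x -5.7 7.5 top 54.1
-80 121 x -5.8 8.4 top 54.7
-60 77 x -9.3 11.4 top 60.7
-50 224 x -9.6 11.5 top 57.6
-40 217 x -9.6 11.5 top 57.9
-30 224 x -9.6 11.6 top 57.8
-20 214 x -9.5 11.7 top 57.7
-10 233 x -9.6 11.6 top 58.0
0 210 x -9.5 11.5 top 58.0
10 227 x -9.6 11.6 top 57.9
20 217 x -9.5 11.7 top 57.7
30 218 x -9.4 11.6 top 57.7
40 222 x -9.4 11.7 top 57.6
50 221 x -9.6 11.6 top 57.9
60 222 x -9.6 11.5 top 57.8
70 221 x -9.5 11.5 top 57.8
80 214 x -9.6 11.7 top 57.6
90 94 x -4.7 6.4 top 53.2
100 256 x -13.9 15.9 top 61.9
[-0.20868075 -0.41231067  0.03154735] 20.9667 [498.61437723 154.68785406 244.03010639]
```

View pics/w7.png

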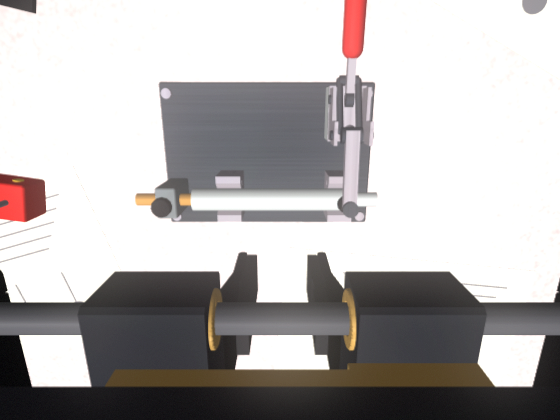

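The picture shows the shaft end against the brass pin (191,199) and the pad arm down on the shaft at (350,207). The handle is down (352,25) and the fingers are clear and empty. Handing in.

```bash
python3 -c "
from station import env
print(env.sign_off())"
```

```text
the job is handed in; nothing more can be done
None
```

I loaded the jig and handed it in at about 21 s. The hand-in gave no verdict, so the result rests on my own checks.

- **Placing:** I took the aluminium shaft from the rack and lowered it into the Vs, where I felt contact at about 6 N. I released it with a gap of about 16 mm to the pin.
- **Stop contact:** I regripped with low force and slid it along with about 1.7 N of drag until it stalled on the stop. I held it there for over a second at 5 to 6 N at the wrist, so roughly 4 N on the stop.
- **Clamping:** I swung the red handle fully down, then let go and backed away.

**Last checks:**
- **Handle:** it measured 5° above level where 4° was expected. It did not give under a 12 N push.
- **Shaft:** it lies straight and at even height along both Vs, and looks in contact with the pin. In that last range image its axis read 1 mm across from the V line and 1 mm high, both within the 2 mm calibration error.
- **Pad:** it sits on the shaft, but I could not measure its force.
- **Other parts:** the red gearbox and black wheels I passed looked undisturbed, but I did not re-measure the black shaft or the vehicle parts at the end.
- **Gripper:** empty and clear of everything.

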